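# Pack and count a thin-walled turned vase

## Task

Stand the finished wooden vase that is out on the bench upright in the middle of the empty cell of the packing crate: its wall is thin, so grip it lightly, and let it down gently onto the cell's cushion (which may sit high or low; feel for it) without pressing hard, dropping or tipping it. When it stands there released, count it by swinging the red-pinned lever of the tally counter round to its stop and letting it spring all the way back. Leave the vases already packed and the other things on the bench where they are.

Things in the scene. Friction and masses are not known exactly. Their poses are not given: they have to be found in the camera images.
- vase_mid (a point): Centre (half-way up) of the vase to pack: a round turned wooden bud vase standing upright on the bench, 120 mm tall. Foot 50 mm across; belly 64 mm across from 22 to 40 mm above the foot, with a dark band; straight neck 34 mm across from 68 to 113 mm above the foot, where it is best gripped; rim 42 mm across. z is its axis, up.
- free_cell (a point): Middle of the empty cell (any of the three), level with the crate's rim, 75 mm above the bench; z up, x across the row of cells, y along it. In the cell, 110 to 120 mm square, lies a blue sprung flat cushion, 102 mm square, its top 20 to 70 mm above the bench, different each time; it gives 1 mm for each 2.5 N, by 16 mm at most.
- crate: The plywood packing crate, fixed to the bench: 132 mm (x) by 355 mm (y), walls 75 mm high and 6 mm thick, three cells in a row along y, 116.5 mm apart; packed vases stand in two of them. Origin at the middle of its underside.
- lever_pin (a point): On the axis of the red upright pin at the free end of the tally counter's lever, 85 mm above the bench; the pin is 12 mm across and stands from 61 to 106 mm above the bench. The counter is a grey box 90 x 110 x 55 mm, fixed to the bench; a flat steel arm (top 65 mm above the bench) carries the pin 60 mm from the pivot.
- lever_axis (a point): On the upright pivot axis of the tally lever, in the middle of the counter, at the same height as the lever_pin point (85 mm above the bench).
- tally_lever (a joint): Angle of the tally lever in rad: 0 at rest, grows counter-clockwise seen from above, about the pivot, 1.2 at its stop. A spring returns it; it takes 1 to 4 N at the pin.
- vase_b_mid (a point): Centre (half-way up) of a packed vase, the same as the one to pack; its foot stands 20 mm above the bench.
- vase_c_mid (a point): Centre (half-way up) of the other packed vase, likewise.
- vase: The vase to pack, 0.13 to 0.25 kg; origin at the middle of its foot. Its wall is thin: it cracks if the fingers' force on it passes 90 N (both fingers added), or if it is pressed on the cushion or crate with more than 12 N.
- glue: White glue bottle, 52 mm across, 150 mm tall; bystander. Origin at its foot.
- finish_jar: Amber jar of finish, 68 mm across, 85 mm tall; bystander. Origin at its foot.
- screwdriver: Screwdriver lying on the bench; bystander.
- sanding_block: Cork sanding block 100 x 60 x 32 mm; bystander. Origin under its centre.
- offcut: Dark wooden offcut 130 x 45 x 30 mm; bystander. Origin under its centre.
- blank: Round turning blank, 64 mm across, 110 mm tall, standing; bystander. Origin at its foot.
There are look-alikes about, which are no part of the job. Leave any blue or purple look-alike of the part that bears lever_pin alone. Leave any green look-alike of the vase alone.

How it is judged:
By the outcome, as a careful person would: the job done as asked, in the order asked, and still so for the second after the job is handed in, with the robot touching nothing.
It also fails if it takes over 67 s, if anything falls off the work surface, if the arm or the gripper's body presses on something with over 40 N, if the wrist force passes 120 N, or if a joint passes its speed limit or range.

## Robot

A 7-joint arm with a two-finger parallel gripper is mounted at the origin on the work surface. World frame = base frame: x ahead of the robot, y to its left, z up, the work surface at z = 0. Lengths are in m, angles in rad, forces in N, time in s.
With the tool pointing down it reaches from about 0.4 to 0.875 m from the base axis. Payload 6.5 kg.
Tool frame: the origin (TCP) lies midway between the tips of the shut fingers; the grasp point (between the pads) lies 19 mm behind it; x points along the fingers, z is the direction in which the jaws open and shut, and the axes are right-handed (so a half turn about x gives the same grasp; the last joint's range is limited). The gripper opens to 88 mm and grips with 3 to 60 N. Pads are 18 mm wide; open, the fingers measure 123 mm over their backs; the gripper's body (75 mm by 187 mm) begins 45 mm behind the grasp point.
Start: joints at [1.097, 0.536, -0.004, 1.538, 0.003, 1.067, -0.071], TCP at [0.258, -0.597, 0.239] pointing down, gripper open.
Joint ranges: [-2.7, 2.7], [-0.37, 2.16], [-1.27, 1.26], [0.24, 2.4], [-1.31, 4.45], [0.19, 1.91], [-2.76, 2.76]. Speed limits (rad/s): [2.39, 2.39, 3.14, 3.14, 3.14, 3.14, 3.14].

## Interface

Orientations are given as a rotation vector (axis times angle).
In Python, from bench import monitor, imaging, robot gives the robot as it stands.
- The arm moves only by the tool apply_moves, never from a script. Its argument "rows" is text: rows parted by semicolons, each of 7 numbers parted by spaces: the turn, a rotation vector about the tool's x, y, z as a fraction of full scale, then the shift along the tool's x, y, z as a fraction of full scale, then the gripper's target within -1 to 1 (fully open at 1, half-way at 0, shut at -1). A call has 1 to 5 rows; each row shifts and turns the commanded pose from where the row before left it, along the tool's axes as they then stand; what a row does not reach is not made up. Full scale, the value 1, is 0.02 m for a shift and 0.1 rad for a turn. A row lasts 1/8 s, in which the tool goes at most 62.5 mm and 10.7 degrees, less where a joint would pass 70% of its speed; a pose out of reach is approached as far as the arm can. A call with a number of a shift or a turn outside -1 to 1 is refused whole. A call with a gripper value outside its range is refused whole. The fingers move at their own pace and stop on an object; "grip_force" is the grip in N (left out, the last holds). Time passes only in rows, so rows that do not move let the fingers close. It gives the time, the measured TCP pose, the force and the opening at its end, in the units of the state.
- monitor.read_state(): the state, without advancing time (a new reading comes with each control period).
- imaging.read_camera(name): name is "side" or "top" or "wrist"; returns the picture (420x560x3 uint8, red, green, blue); there is no depth.
- imaging.calibration(name): a dict with "mtx" (3x3 intrinsics, pixels), "R" (3x3) and "t" (3): a world point X has camera coordinates R X + t. Camera axes: x right, y down, z forward; pixel columns grow to the right and rows downward; lengths in m; the calibration is good to about 2 mm. A picture is of the moment at which its call begins: read the wrist's pose just before it. calibration takes no time and is no camera call; for the wrist camera it gives the pose at the moment of the call.
- robot.hand_in(): hands the job in, once; it reports no verdict.
The state is a dict: "clock": time; "joints": joint angles; "joint_vel": joint speeds; "joint_efforts": joint torques, N m; "ee_pos": TCP position; "tcp_rot": TCP orientation; "force": force on the tool from outside, world axes, zero at the start; "ft_torque": the same for the moment, N m; "grip_width": opening from 0.0 (shut) to 1.0 (fully open).
Only numpy, scipy, OpenCV 4.12 (cv2) and the standard library are available. Lean on these libraries where they do the work, as an engineer would, in place of code of your own. Each camera call takes 0.05 s, during which the arm holds its last target.

## Working session

There is one attempt and no reset: what is moved stays moved. The work goes in short steps, Python scripts to look and compute and a tool call to move; the robot and the scene stay as the last step left them, time stands still between calls to the robot, and variables do not carry over. Pictures are saved under pics/ and viewed, and the job is handed in when it is done.

Besides the shell and the picture viewer there is one more tool, called by a JSON object that holds its "fn" and its "kwargs", one argument or row to a line. apply_moves: Moves the arm, as the interface text tells. Shift numbers are shares of 0.02 m and turn numbers shares of 0.1 rad, none past 1 either way. Its arguments: {"type":"object","properties":{"rows":{"type":"string"},"grip_force":{"type":"number"}},"required":["rows"]}

```bash
ls; mkdir -p pics
python3 - <<'E'
from bench import monitor, imaging, robot
import cv2,numpy as np
s=monitor.read_state()
for k,v in s.items(): print(k,np.round(v,4))
for n in ("side","top","wrist"):
    c=imaging.calibration(n); print(n,np.round(c["mtx"],2).tolist(),np.round(c["R"],4).tolist(),np.round(c["t"],4))
    im=imaging.read_camera(n); cv2.imwrite(f"pics/{n}0.png",im[:,:,::-1])
E
```

```text
pics
clock 0.0
joints [ 1.0968  0.5372 -0.0044  1.5389  0.0026  1.0673 -0.0712]
joint_vel [-0.0003  0.0005  0.0002  0.0019  0.      0.0002  0.0001]
joint_efforts [-8.00000e-04 -5.70971e+01  9.89600e-01 -2.51601e+01 -5.65000e-02
  1.78000e-02  2.00000e-04]
ee_pos [ 0.2575 -0.5961  0.2378]
tcp_rot [ 0.9046  1.3766 -0.9032]
force [-0.3072 -0.2671 -0.639 ]
ft_torque [-0.0361 -0.026  -0.0328]
grip_width 0.9987
side [[460.93, 0.0, 275.2], [0.0, 460.93, 216.23], [0.0, 0.0, 1.0]] [[-0.9579, -0.287, 0.0004], [-0.1468, 0.4888, -0.86], [0.2466, -0.8239, -0.5103]] [0.5136 0.1391 1.2183]
top [[407.81, 0.0, 281.49], [0.0, 407.81, 207.07], [0.0, 0.0, 1.0]] [[-0.0061, -0.9997, -0.0218], [-0.9943, 0.0084, -0.1065], [0.1066, 0.021, -0.9941]] [0.0723 0.5244 1.0391]
wrist [[346.17, 0.0, 279.53], [0.0, 346.17, 208.86], [0.0, 0.0, 1.0]] [[0.3966, -0.918, -0.0013], [-0.8758, -0.3788, 0.2991], [-0.2751, -0.1175, -0.9542]] [-0.6496 -0.0405  0.3905]
```

View pics/top0.png

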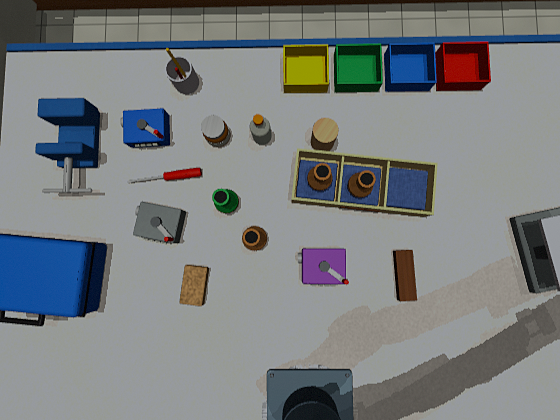

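View pics/side0.png

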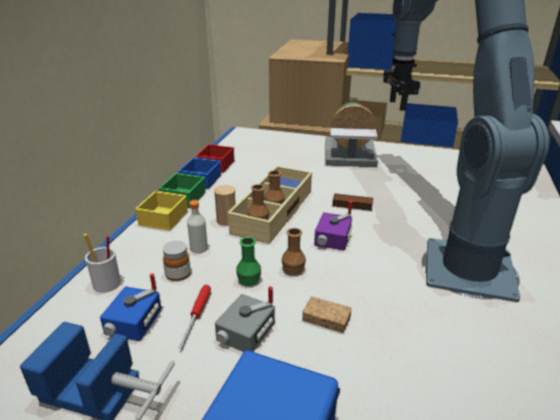

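View pics/wrist0.png

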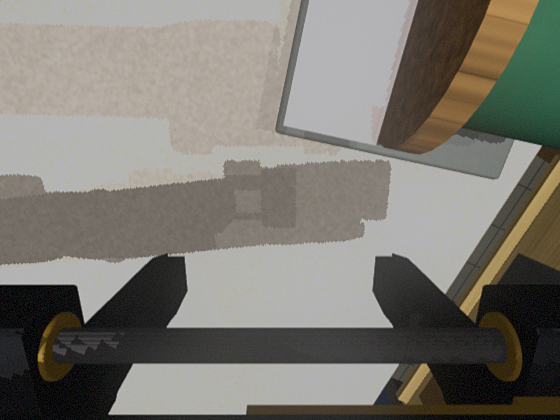

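Top view, candidates for the vase: brown (254,237) on the bench, green (226,200), packed brown (320,176) and (362,183). The brown one on the bench is mine. Candidates for the lever: grey counter (160,222) with its pin at (168,239), blue counter (146,127) and purple (323,266). I take the grey one. The empty cell is at (410,187). Next, close crops.

```bash
cat > h.py <<'E'
import numpy as np,cv2
from bench import monitor, imaging, robot
def proj(c,X):
    p=c["R"]@np.asarray(X,float)+c["t"]; q=c["mtx"]@p; return q[:2]/q[2]
def ray(c,uv):
    d=c["R"].T@np.linalg.solve(c["mtx"],[uv[0],uv[1],1.]); o=-c["R"].T@c["t"]; return o,d/np.linalg.norm(d)
def plane(c,uv,z):
    o,d=ray(c,uv); return o+d*(z-o[2])/d[2]
def tri(c1,u1,c2,u2):
    o1,d1=ray(c1,u1);o2,d2=ray(c2,u2)
    s=np.linalg.lstsq(np.stack([d1,-d2],1),o2-o1,rcond=None)[0]
    a=o1+d1*s[0];b=o2+d2*s[1]; return (a+b)/2,np.linalg.norm(a-b)
E
python3 - <<'E'
import cv2,numpy as np
t=cv2.imread('pics/top0.png');s=cv2.imread('pics/side0.png')
a=cv2.resize(t[140:290,120:270],(400,400),interpolation=cv2.INTER_CUBIC)
b=cv2.resize(t[110:260,285:435],(400,400),interpolation=cv2.INTER_CUBIC)
cv2.imwrite('pics/cropt.png',np.hstack([a,b]))
a=cv2.resize(s[215:365,200:350],(400,400),interpolation=cv2.INTER_CUBIC)
b=cv2.resize(s[130:280,200:350],(400,400),interpolation=cv2.INTER_CUBIC)
cv2.imwrite('pics/crops.png',np.hstack([a,b]))
E
```

```text
(no output)
```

View pics/cropt.png

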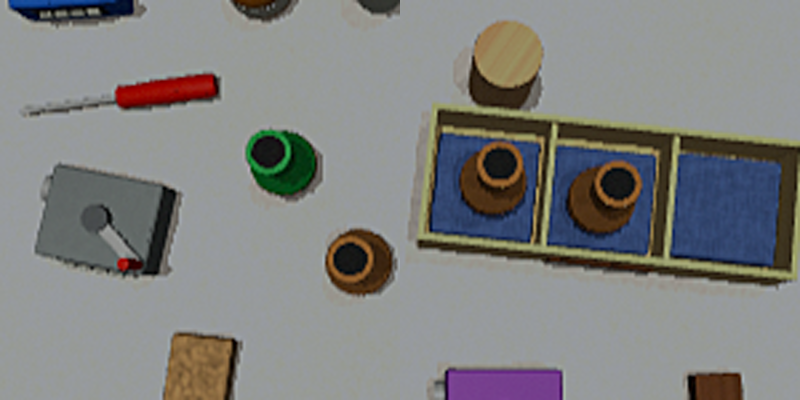

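View pics/crops.png

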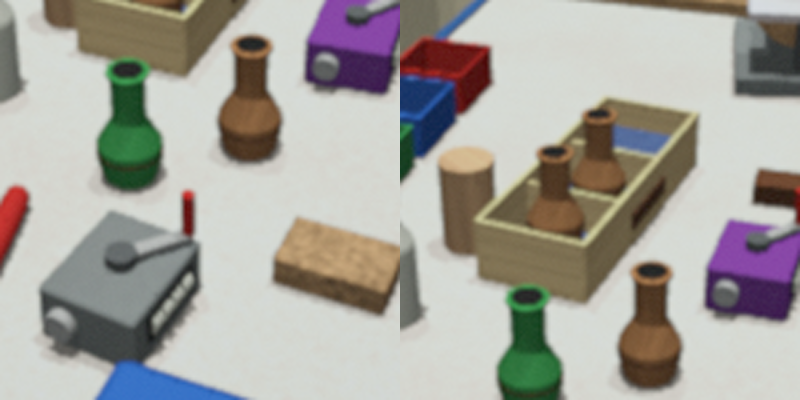

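Run:
```python
from h import *
ct,cs=imaging.calibration("top"),imaging.calibration("side")
t=cv2.imread('pics/top0.png');s=cv2.imread('pics/side0.png')
print("rim",plane(ct,(251.2,237.5),.12),plane(cs,(294.5,232.2),.12),tri(ct,(251.2,237.5),cs,(294.5,232.2)))
# red pin
def red(im,box):
    x0,y0,x1,y1=box; h=cv2.cvtColor(im,cv2.COLOR_BGR2HSV)
    m=((h[...,0]<8)|(h[...,0]>172))&(h[...,1]>150)&(h[...,2]>60)
    z=np.zeros_like(m);z[y0:y1,x0:x1]=m[y0:y1,x0:x1]
    ys,xs=np.nonzero(z); return xs,ys
for n,im,b in(("t",t,(150,225,185,255)),("s",s,(255,280,285,310))):
    xs,ys=red(im,b); print(n,len(xs),xs.min(),xs.max(),ys.min(),ys.max(),xs.mean(),ys.mean())
    if n=='t':ut=(xs.mean(),ys.mean())
    else: us=(xs.mean(),ys.mean())
print("pin",tri(ct,ut,cs,us))
# pivot disc: top crop (97,218), side crop(121,256); height ~?
pt=(97/2.667+120,218/2.667+140);ps=(121/2.667+200,256/2.667+215)
print("piv",tri(ct,pt,cs,ps),plane(ct,pt,.065))
# crate rim
h=cv2.cvtColor(t,cv2.COLOR_BGR2HSV)
print(h[155,300:345:3].tolist(), h[187:188,430:438].tolist())
m=((h[...,0]>20)&(h[...,0]<36)&(h[...,1]>45)&(h[...,2]>110)).astype(np.uint8)*255
z=np.zeros_like(m);z[140:225,285:445]=m[140:225,285:445]
cv2.imwrite('pics/rim.png',cv2.resize(z[140:225,285:445],None,fx=4,fy=4,interpolation=0))
cv2.imwrite('pics/crate.png',cv2.resize(t[140:225,285:445],None,fx=5,fy=5,interpolation=cv2.INTER_CUBIC))
ys,xs=np.nonzero(z);P=np.array([plane(ct,(x,y),.075)[:2] for x,y in zip(xs,ys)],np.float32)
r=cv2.minAreaRect(P);print(r);print(cv2.boxPoints(r))
```

```text
rim [0.44296692 0.13899811 0.12      ] [0.44357079 0.14124588 0.12      ] (array([0.44352471, 0.13923235, 0.11871631]), np.float64(0.0010534345891311805))
t 18 164 168 237 241 165.94444444444446 238.77777777777777
s 45 269 271 287 302 269.97777777777776 294.3333333333333
pin (array([0.44232344, 0.35191551, 0.09100263]), np.float64(0.00020591892702344754))
piv (array([0.48682709, 0.38642091, 0.06197413]), np.float64(0.0005944339660132099)) [0.48631626 0.38533509 0.065     ]
[[18, 113, 54], [20, 118, 56], [20, 119, 58], [19, 123, 58], [20, 118, 56], [20, 130, 55], [20, 127, 56], [19, 125, 57], [20, 114, 56], [20, 118, 54], [20, 143, 48], [15, 130, 47], [19, 155, 41], [26, 121, 59], [28, 88, 113]] [[[20, 136, 58], [20, 127, 58], [19, 146, 42], [30, 88, 125], [32, 86, 163], [32, 82, 156], [112, 17, 162], [103, 11, 158]]]
((0.5992164611816406, -0.1420791894197464), (0.35506102442741394, 0.16217707097530365), 83.21739196777344)
[[ 0.49772862 -0.30879048]
 [ 0.6587707  -0.327944  ]
 [ 0.70070434  0.0246321 ]
 [ 0.53966224  0.04378563]]
```

View pics/rim.png

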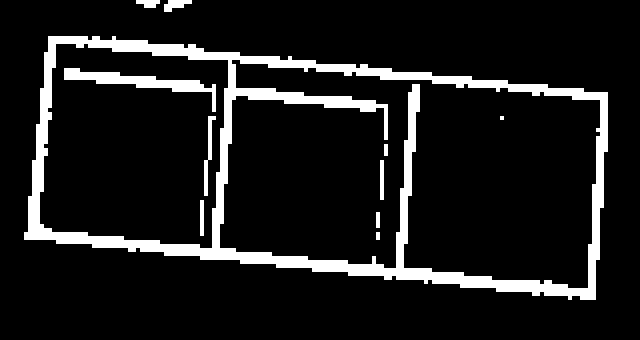

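View pics/crate.png

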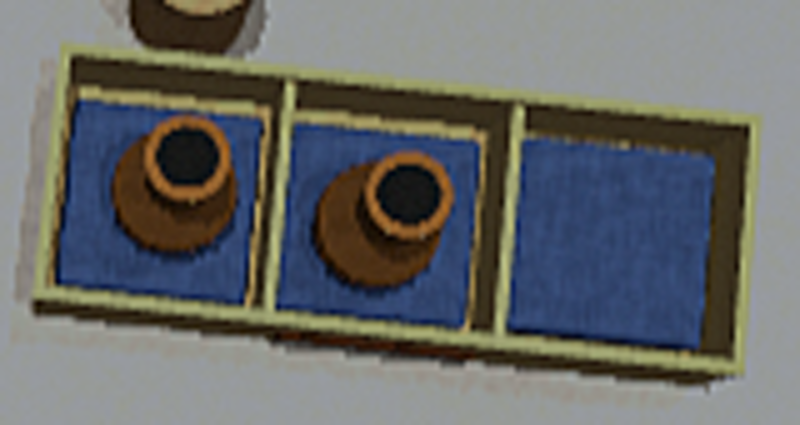

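Run:
```python
from h import *
ct,cs=imaging.calibration("top"),imaging.calibration("side")
f=lambda p:(p[0]/5+285-.4,p[1]/5+140-.4)
C=np.array([plane(ct,f(p),.075) for p in [(66,47),(757,118),(741,374),(36,298)]])
print(C, [np.linalg.norm(C[i]-C[(i+1)%4]) for i in range(4)])
ctr=C.mean(0);e=(C[0]+C[3]-C[1]-C[2]);yaw=np.arctan2(-e[0],e[1]);print("ctr",ctr,"yaw",yaw)
ax=np.array([-np.sin(yaw),np.cos(yaw),0])
fc=ctr-ax*.1165;print("cell",fc,"proj top",proj(ct,fc),"side",proj(cs,fc))
q=[(522,135),(714,156),(700,345),(508,328)]
for z in(.02,.03,.04,.05,.06,.07):
    Q=np.array([plane(ct,f(p),z) for p in q]);print(z,Q.mean(0),[round(np.linalg.norm(Q[i]-Q[(i+1)%4]),4) for i in range(4)], (Q.mean(0)-fc)@ax)
for k,r in (("b",(187,158)),("c",(409,196))):
    print(k,plane(ct,f(r),.14))
print("ang pin",)
pin=np.array([.4423,.3519]);piv=np.array([.4865,.386]);print(np.linalg.norm(pin-piv),np.arctan2(*(pin-piv)[::-1]))
print("cam",-ct["R"].T@ct["t"],-cs["R"].T@cs["t"])
from scipy.spatial.transform import Rotation as R
s=monitor.read_state();print(R.from_rotvec(s["tcp_rot"]).as_matrix().round(3))
```

```text
[[ 0.6680371   0.02506993  0.075     ]
 [ 0.62754822 -0.32157743  0.075     ]
 [ 0.49851256 -0.30774265  0.075     ]
 [ 0.53961135  0.04144861  0.075     ]] [np.float64(0.349003926755323), np.float64(0.12977519943849428), np.float64(0.35160154438798), np.float64(0.1294659630083774)]
ctr [ 0.58342731 -0.14070038  0.075     ] yaw -0.1167179377284372
cell [ 0.56986052 -0.25640774  0.075     ] proj top [410.81630481 186.14712464] side [287.62605207 175.80340382]
0.02 [ 0.57441806 -0.26204791  0.02      ] [np.float64(0.1014), np.float64(0.1011), np.float64(0.1002), np.float64(0.1035)] -0.005071052974577832
0.03 [ 0.5728919  -0.25917017  0.03      ] [np.float64(0.1004), np.float64(0.1001), np.float64(0.0993), np.float64(0.1026)] -0.0023906184433635106
0.04 [ 0.57136574 -0.25629243  0.04      ] [np.float64(0.0995), np.float64(0.0992), np.float64(0.0983), np.float64(0.1016)] 0.00028981608785086583
0.05 [ 0.56983958 -0.25341469  0.05      ] [np.float64(0.0985), np.float64(0.0983), np.float64(0.0974), np.float64(0.1006)] 0.002970250619065229
0.06 [ 0.56831342 -0.25053695  0.06      ] [np.float64(0.0976), np.float64(0.0973), np.float64(0.0965), np.float64(0.0997)] 0.0056506851502796055
0.07 [ 0.56678726 -0.24765921  0.07      ] [np.float64(0.0966), np.float64(0.0964), np.float64(0.0955), np.float64(0.0987)] 0.008331119681493925
b [ 0.59738225 -0.03014219  0.14      ]
c [ 0.57815541 -0.13402001  0.14      ]
ang pin
0.05582517353309346 -2.4844771943137083
cam [0.41105807 0.04598535 1.09039988] [0.2118921  1.08307343 0.7411568 ]
[[-0.001  0.918  0.397]
 [ 0.001  0.397 -0.918]
 [-1.    -0.    -0.001]]
```

{"fn": "apply_moves", "kwargs": {
  "rows": "-1 0 0 0 1 0 1;-1 0 0 0 1 0 1;-1 0 0 0 1 0 1;-1 0 0 0 1 0 1;-1 0 0 0 1 0 1"
}}

```text
clock: 0.78
ee_pos: [0.3395, -0.5395, 0.2383]
tcp_rot: [0.517, 1.509, -0.516]
force: [-0.2, -1.1, -0.7]
grip_width: 0.999
```

{"fn": "apply_moves", "kwargs": {
  "rows": "-1 0 0 0 1 0 1;-1 0 0 0 1 0 1;-1 0 0 0 1 0 1;-1 0 0 0 1 0 1;-1 0 0 0 1 0 1"
}}

```text
clock: 1.4
ee_pos: [0.3834, -0.4508, 0.2384]
tcp_rot: [0.126, 1.568, -0.125]
force: [-0.9, -0.3, -0.1]
grip_width: 1.003
```

```bash
cat >> h.py <<'E'
from scipy.spatial.transform import Rotation as Rot
def go(T):
    s=monitor.read_state();M=Rot.from_rotvec(s["tcp_rot"]).as_matrix()
    d=M.T@(np.array(T)-s["ee_pos"]);print("clk",round(float(s["clock"]),2),"pos",np.round(s["ee_pos"],4),"units",np.round(d/.02,2),"F",np.round(s["force"],2),"gw",round(float(s["grip_width"]),3))
    # desired orientation x down, z at yaw -.117
    y=-.117; zd=np.array([np.cos(y),np.sin(y),0]);xd=np.array([0,0,-1.]);D=np.stack([xd,np.cross(zd,xd),zd],1)
    print("turn units",np.round(Rot.from_matrix(M.T@D).as_rotvec()/.1,3))
E
python3 -c "
from h import *
go([.443,.139,.2]);print(np.round(monitor.read_state()['joints'],3))"
```

```text
clk 1.4 pos [ 0.3834 -0.4508  0.2384] units [ 1.93 29.59 -1.74] F [-0.87 -0.3  -0.12] gw 1.003
turn units [-0.425 -0.004 -0.004]
[ 0.995  0.454 -0.275  1.686  0.14   1.022  0.514]
```

{"fn": "apply_moves", "kwargs": {
  "rows": "-0.42 0 0 0 1 0 1;0 0 0 0 1 0 1;0 0 0 0 1 0 1;0 0 0 0 1 0 1;0 0 0 0 1 0 1"
}}

```text
clock: 2.02
ee_pos: [0.3963, -0.3511, 0.2388]
tcp_rot: [0.095, 1.569, -0.095]
force: [-0.6, 0.4, -0.6]
grip_width: 0.999
```

{"fn": "apply_moves", "kwargs": {
  "rows": "0 0 0 0 1 0 1;0 0 0 0 1 0 1;0 0 0 0 1 0 1;0 0 0 0 1 0 1;0 0 0 0 1 0 1"
}}

```text
clock: 2.65
ee_pos: [0.4084, -0.2519, 0.2387]
tcp_rot: [0.095, 1.569, -0.095]
force: [0.4, -1.1, 0.6]
grip_width: 0.996
```

{"fn": "apply_moves", "kwargs": {
  "rows": "0 0 0 0 1 0 1;0 0 0 0 1 0 1;0 0 0 0 1 0 1;0 0 0 0 1 0 1;0 0 0 0 1 0 1"
}}

```text
clock: 3.28
ee_pos: [0.4203, -0.1526, 0.2387]
tcp_rot: [0.095, 1.569, -0.095]
force: [-0.4, 0.1, -0.1]
grip_width: 1.0
```

{"fn": "apply_moves", "kwargs": {
  "rows": "0 0 0 0 1 0 1;0 0 0 0 1 0 1;0 0 0 0 1 0 1;0 0 0 0 1 0 1;0 0 0 0 1 0 1"
}}

```text
clock: 3.9
ee_pos: [0.4322, -0.0534, 0.2387]
tcp_rot: [0.095, 1.569, -0.095]
force: [0.9, -0.7, 0.6]
grip_width: 1.001
```

```bash
python3 -c "
from h import *
go([.443,.139,.2]);print(np.round(monitor.read_state()['joints'],3))"
```

```text
clk 3.9 pos [ 0.4322 -0.0534  0.2387] units [ 1.94  9.61 -0.63] F [ 0.86 -0.68  0.61] gw 1.001
turn units [-0.039  0.002  0.001]
[ 0.483  0.208 -0.518  2.053  0.13   0.912 -0.226]
```

{"fn": "apply_moves", "kwargs": {
  "rows": "0 0 0 0 1 0 1;0 0 0 0 1 0 1;0 0 0 0 1 0 1;0 0 0 0 1 0 1;0 0 0 0 1 0 1"
}}

```text
clock: 4.53
ee_pos: [0.4442, 0.0458, 0.2387]
tcp_rot: [0.095, 1.569, -0.095]
force: [-0.2, -0.4, -0.3]
grip_width: 0.999
```

{"fn": "apply_moves", "kwargs": {
  "rows": "0 0 0 0 1 -0.3 1;0 0 0 0 1 -0.3 1;0 0 0 0 1 0 1;0 0 0 0 1 0 1;0 0 0 0 0.6 0 1"
}}

```text
clock: 5.15
ee_pos: [0.4433, 0.1388, 0.2388]
tcp_rot: [0.094, 1.569, -0.094]
force: [-0.2, -0.1, -0.2]
grip_width: 1.0
```

```bash
python3 -c "
from h import *
go([.443,.139,.2]);print(np.round(monitor.read_state()['joints'],3))
c=imaging.calibration('wrist');im=imaging.read_camera('wrist');cv2.imwrite('pics/w1.png',im[:,:,::-1])
print(proj(c,[.443,.139,.12]),np.round(-c['R'].T@c['t'],3),c['R'].round(3).tolist())
np.savez('w1',R=c['R'],t=c['t'],mtx=c['mtx'])
"
```

```text
clk 5.15 pos [0.4433 0.1388 0.2388] units [ 1.94  0.01 -0.02] F [-0.22 -0.13 -0.18] gw 1.0
turn units [-0.029  0.001 -0.002]
[ 0.138  0.28  -0.625  1.983  0.201  0.94  -0.709]
[278.14542004 202.03911214] [0.453 0.216 0.385] [[0.993, -0.12, 0.0], [-0.114, -0.947, 0.299], [-0.035, -0.297, -0.954]]
```

View pics/w1.png

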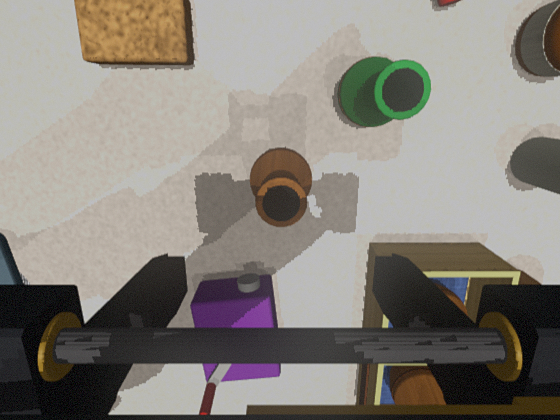

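{"fn": "apply_moves", "kwargs": {
  "rows": "0 0 0 1 0 0.1 1;0 0 0 1 0 0 1;0 0 0 1 0 0 1;0 0 0 1 0 0 1;0 0 0 1 0 0 1"
}}

```text
clock: 5.82
ee_pos: [0.4455, 0.1366, 0.1381]
tcp_rot: [0.095, 1.569, -0.096]
force: [-0.4, -0.7, 0.3]
grip_width: 0.998
```

{"fn": "apply_moves", "kwargs": {
  "rows": "0 0 0 1 0 0 1;0 0 0 1 0 0 1;0 0 0 1 0 0 1;0 0 0 0.2 0 0 1;0 0 0 0 0 0 1"
}}

```text
clock: 6.45
ee_pos: [0.4457, 0.1371, 0.0749]
tcp_rot: [0.095, 1.569, -0.095]
force: [-0.1, 0.3, 0.3]
grip_width: 1.002
```

```bash
python3 -c "
from h import *
go([.445,.139,.075])
for n in('side','wrist'):
  im=imaging.read_camera(n);cv2.imwrite(f'pics/{n}2.png',im[:,:,::-1])
a=cv2.imread('pics/side2.png')[180:320,220:370];b=cv2.imread('pics/wrist2.png')
cv2.imwrite('pics/c2.png',np.hstack([cv2.resize(a,(400,373)),cv2.resize(b,(400,373))]))
"
```

```text
clk 6.45 pos [0.4457 0.1371 0.0749] units [-0.    0.09 -0.05] F [-0.13  0.32  0.34] gw 1.002
turn units [-0.042 -0.001  0.002]
```

View pics/c2.png

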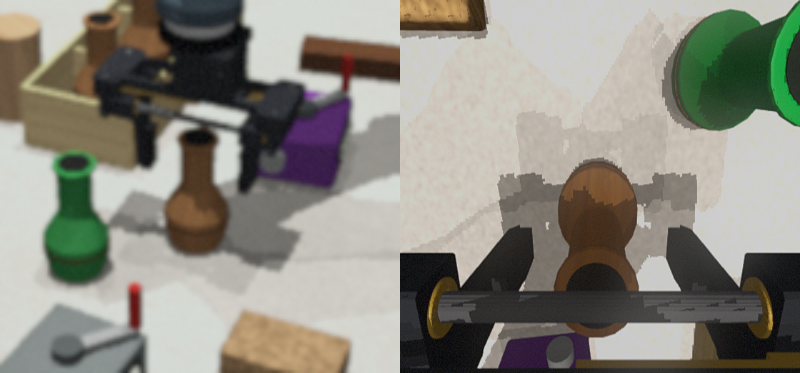

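The vase neck is between the fingers. I'll check the centring with one ray, then close.

```bash
python3 -c "
from h import *
c=imaging.calibration('wrist');print(plane(c,(275,332),.12),proj(c,[.445,.139,.12]))
c=imaging.calibration('side');im=cv2.imread('pics/side2.png')
print(plane(c,(198/2.667+220,135/2.667+180),.12))"
```

```text
[0.44534609 0.13852041 0.12      ] [273.83053111 330.93342605]
[0.44604865 0.13432081 0.12      ]
```

{"fn": "apply_moves", "kwargs": {
  "rows": "0 0 0 0 0.1 0 -0.3;0 0 0 0 0 0 -0.6;0 0 0 0 0 0 -1;0 0 0 0 0 0 -1",
  "grip_force": 15
}}

```text
clock: 7.05
ee_pos: [0.4458, 0.1391, 0.0747]
tcp_rot: [0.095, 1.569, -0.095]
force: [-0.7, -0.4, 0.5]
grip_width: 0.567
```

{"fn": "apply_moves", "kwargs": {
  "rows": "0 0 0 0 0 0 -1;0 0 0 0 0 0 -1;0 0 0 0 0 0 -1;0 0 0 0 0 0 -1"
}}

```text
clock: 7.55
ee_pos: [0.4458, 0.1392, 0.0747]
tcp_rot: [0.095, 1.569, -0.095]
force: [-0.7, 0.5, 0.6]
grip_width: 0.454
```

{"fn": "apply_moves", "kwargs": {
  "rows": "0 0 0 0 0 0 -1;0 0 0 0 0 0 -1;0 0 0 0 0 0 -1;0 0 0 0 0 0 -1"
}}

```text
clock: 8.05
ee_pos: [0.4458, 0.1392, 0.0747]
tcp_rot: [0.095, 1.569, -0.095]
force: [-1.1, 0.1, 1.6]
grip_width: 0.45
```

{"fn": "apply_moves", "kwargs": {
  "rows": "0 0 0 -0.2 0 0 -1;0 0 0 -0.4 0 0 -1;0 0 0 -0.4 0 0 -1;0 0 0 0 0 0 -1"
}}

```text
clock: 8.55
ee_pos: [0.4465, 0.1393, 0.0955]
tcp_rot: [0.096, 1.567, -0.095]
force: [0.5, -0.2, -2.3]
grip_width: 0.454
```

```bash
python3 -c "
from h import *
go([.445,.139,.075])
for n in('side','wrist'):
  im=imaging.read_camera(n);cv2.imwrite(f'pics/{n}3.png',im[:,:,::-1])
a=cv2.imread('pics/side3.png')[180:320,220:370];b=cv2.imread('pics/wrist3.png')
cv2.imwrite('pics/c3.png',np.hstack([cv2.resize(a,(400,373)),cv2.resize(b,(400,373))]))
"
```

```text
clk 8.55 pos [0.4465 0.1393 0.0955] units [ 1.03 -0.02 -0.07] F [ 0.54 -0.19 -2.31] gw 0.454
turn units [-0.042  0.016 -0.006]
```

View pics/c3.png

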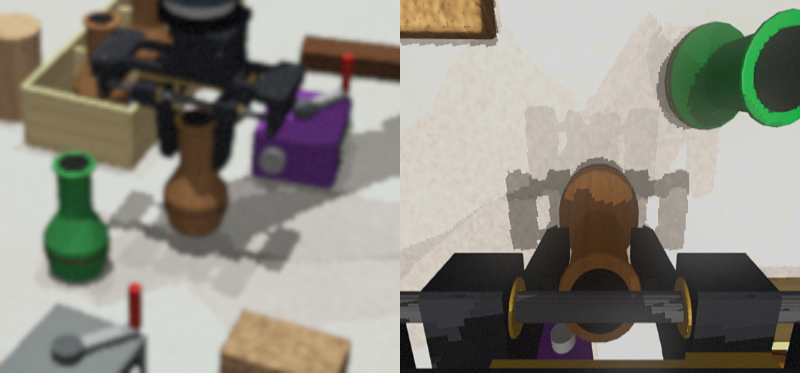

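The vase has lifted clear and is upright (side ≈ (293,245)). Next I raise it and go round in -y first.

{"fn": "apply_moves", "kwargs": {
  "rows": "0 0 0 -0.6 0 0 -1;0 0 0 -1 0 0 -1;0 0 0 -1 0 0 -1;0 0 0 -1 -0.3 0 -1;0 0 0 -1 -0.6 0 -1"
}}

```text
clock: 9.28
ee_pos: [0.4435, 0.1216, 0.1879]
tcp_rot: [0.094, 1.569, -0.094]
force: [-0.9, -1.3, -1.8]
grip_width: 0.455
```

{"fn": "apply_moves", "kwargs": {
  "rows": "0 0 0 -0.6 -0.9 0 -1;0 0 0 0 -1 0 -1;0 0 0 0 -1 0 -1;0 0 0 0 -1 0 -1;0 0 0 0 -1 0 -1"
}}

```text
clock: 9.9
ee_pos: [0.4316, 0.0235, 0.1992]
tcp_rot: [0.095, 1.569, -0.095]
force: [0.4, -0.1, -1.7]
grip_width: 0.454
```

{"fn": "apply_moves", "kwargs": {
  "rows": "0 0 0 0 -1 0 -1;0 0 0 0 -1 0.2 -1;0 0 0 0 -1 0.2 -1;0 0 0 0 -1 0.2 -1;0 0 0 0 -1 0.2 -1"
}}

```text
clock: 10.52
ee_pos: [0.4356, -0.0777, 0.1992]
tcp_rot: [0.095, 1.569, -0.095]
force: [-0.1, 0.8, -1.4]
grip_width: 0.454
```

{"fn": "apply_moves", "kwargs": {
  "rows": "0 0 0 0 -1 0.2 -1;0 0 0 0 -1 0.2 -1;0 0 0 0 -1 0.2 -1;0 0 0 0 -1 0.3 -1;0 0 0 0 -1 0.5 -1"
}}

```text
clock: 11.15
ee_pos: [0.4515, -0.1805, 0.1992]
tcp_rot: [0.095, 1.569, -0.095]
force: [0.5, 0.9, -1.5]
grip_width: 0.452
```

```bash
python3 -c "
from h import *
go([.570,-.256,.2])"
```

```text
clk 11.15 pos [ 0.4515 -0.1805  0.1992] units [-0.04 -3.03  6.34] F [ 0.54  0.95 -1.52] gw 0.452
turn units [-0.037  0.     0.   ]
```

{"fn": "apply_moves", "kwargs": {
  "rows": "0 0 0 0 -1 0.5 -1;0 0 0 0 -1 0.8 -1;0 0 0 0 -1 1 -1;0 0 0 0 0 1 -1;0 0 0 0 0 1 -1"
}}

```text
clock: 11.78
ee_pos: [0.5303, -0.2507, 0.1985]
tcp_rot: [0.096, 1.569, -0.095]
force: [-0.6, 0.4, -1.4]
grip_width: 0.452
```

{"fn": "apply_moves", "kwargs": {
  "rows": "0 0 0 0 0 1 -1;0 0 0 0 0 0.7 -1;0 0 0 0 0 0.3 -1;0 0 0 0 0 0 -1;0 0 0 0 0 0 -1"
}}

```text
clock: 12.4
ee_pos: [0.5686, -0.2547, 0.1987]
tcp_rot: [0.095, 1.569, -0.095]
force: [0.2, 0.3, -2.3]
grip_width: 0.45
```

```bash
python3 -c "
from h import *
go([.570,-.256,.2])
for n in('side','wrist','top'):
  im=imaging.read_camera(n);cv2.imwrite(f'pics/{n}4.png',im[:,:,::-1])
a=cv2.imread('pics/side4.png')[60:240,200:390];b=cv2.imread('pics/wrist4.png')
cv2.imwrite('pics/c4.png',np.hstack([cv2.resize(a,(400,379)),cv2.resize(b,(400,379))]))
c=imaging.calibration('wrist');np.savez('w4',R=c['R'],t=c['t'],mtx=c['mtx'])
"
```

```text
clk 12.4 pos [ 0.5686 -0.2547  0.1987] units [-0.07 -0.06  0.08] F [ 0.16  0.31 -2.26] gw 0.45
turn units [-0.041 -0.006  0.002]
```

View pics/c4.png

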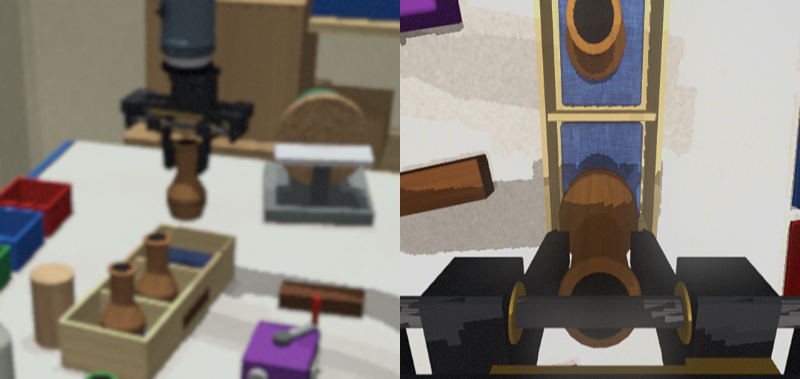

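View pics/wrist4.png

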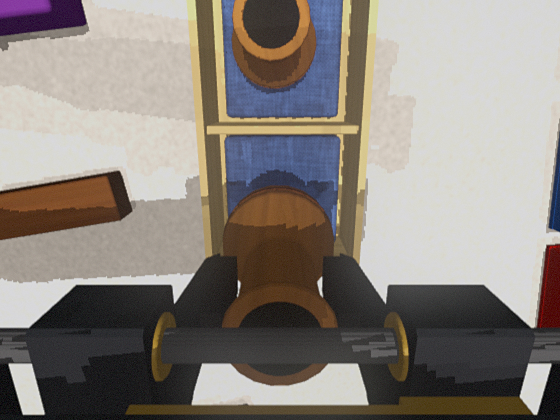

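```bash
python3 -c "
from h import *
c=dict(np.load('w4.npz'))
for uv in [(208,131),(357,130),(282.5,130.5)]: print(plane(c,uv,.075))
y=-.1167;ax=np.array([-np.sin(y),np.cos(y),0])
print('cell',plane(c,(282.5,130.5),.075)-ax*.05825)
# right/left walls nearer
for r,l,rr in [(220,209,354),(240,209.5,352)]: print(plane(c,(l,r),.075),plane(c,(rr,r),.075))
print('rim',plane(c,(279,334),.1987+.045))
for z in (.02,.03,.04,.05):
  print(z,plane(c,(226,134),z),plane(c,(338,134),z),np.linalg.norm(plane(c,(226,134),z)-plane(c,(338,134),z)))
h=cv2.imread('pics/wrist4.png'); cv2.imwrite('pics/c5.png',cv2.resize(h[100:260,180:390],None,fx=3.5,fy=3.5,interpolation=cv2.INTER_CUBIC))
"
```

```text
[ 0.52205352 -0.1934937   0.075     ]
[ 0.63491085 -0.20649534  0.075     ]
[ 0.5785041  -0.19999704  0.075     ]
cell [ 0.57172174 -0.25785084  0.075     ]
[ 0.50976269 -0.2644034   0.075     ] [ 0.62850192 -0.27887883  0.075     ]
[ 0.50694936 -0.28198708  0.075     ] [ 0.62581919 -0.29647974  0.075     ]
rim [ 0.56940672 -0.25420098  0.2437    ]
0.02 [ 0.52642075 -0.20135649  0.02      ] [ 0.62877588 -0.21383008  0.02      ] 0.10311237849760477
0.03 [ 0.52803637 -0.2006319   0.03      ] [ 0.62723926 -0.21272134  0.03      ] 0.09993682099752993
0.04 [ 0.52965199 -0.19990731  0.04      ] [ 0.62570264 -0.2116126   0.04      ] 0.09676126349745522
0.05 [ 0.5312676  -0.19918273  0.05      ] [ 0.62416602 -0.21050386  0.05      ] 0.09358570599738036
```

View pics/c5.png

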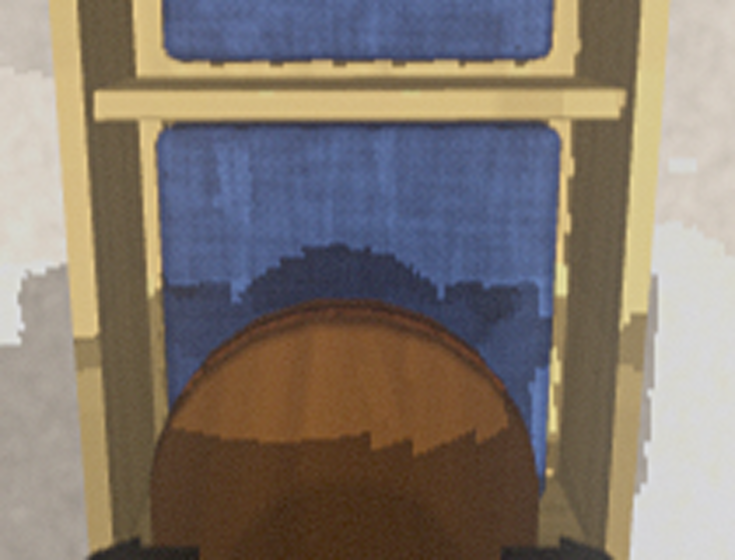

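{"fn": "apply_moves", "kwargs": {
  "rows": "0 0 0 0.5 -0.07 0.06 -1;0 0 0 0.8 -0.06 0.06 -1;0 0 0 0.8 0 0 -1;0 0 0 0.6 0 0 -1;0 0 0 0 0 0 -1"
}}

```text
clock: 13.18
ee_pos: [0.5704, -0.2571, 0.1432]
tcp_rot: [0.096, 1.571, -0.094]
force: [0.1, 0.7, -1.2]
grip_width: 0.455
```

{"fn": "apply_moves", "kwargs": {
  "rows": "0 0 0 0.4 0 0 -1;0 0 0 0.3 0 0 -1;0 0 0 0.2 0 0 -1;0 0 0 0 0 0 -1"
}}

```text
clock: 13.68
ee_pos: [0.5711, -0.2574, 0.1265]
tcp_rot: [0.095, 1.569, -0.095]
force: [-0.0, -0.1, -2.1]
grip_width: 0.453
```

```bash
python3 -c "
from h import *
go([.5707,-.2575,.11])
for n in('side','wrist'):
  im=imaging.read_camera(n);cv2.imwrite(f'pics/{n}6.png',im[:,:,::-1])
a=cv2.imread('pics/side6.png')[80:240,220:380];b=cv2.imread('pics/wrist6.png')
cv2.imwrite('pics/c6.png',np.hstack([cv2.resize(a,(400,400)),cv2.resize(b,(400,400))]))
"
```

```text
clk 13.68 pos [ 0.5711 -0.2574  0.1265] units [ 0.82 -0.01 -0.02] F [-0.03 -0.14 -2.11] gw 0.453
turn units [-0.039 -0.004 -0.001]
```

View pics/c6.png

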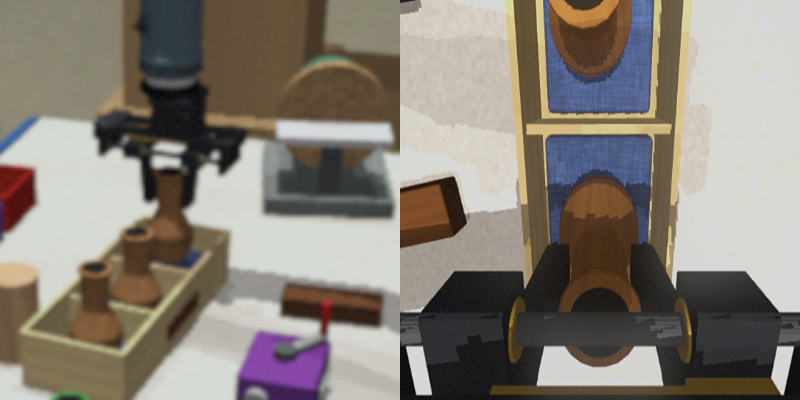

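Centred in the cell. Now feeling downward in small steps.

{"fn": "apply_moves", "kwargs": {
  "rows": "0 0 0 0.12 0 0 -1;0 0 0 0 0 0 -1"
}}

```text
clock: 14.02
ee_pos: [0.5712, -0.2575, 0.1242]
tcp_rot: [0.095, 1.569, -0.095]
force: [0.5, -0.1, -1.7]
grip_width: 0.455
```

{"fn": "apply_moves", "kwargs": {
  "rows": "0 0 0 0.12 0 0 -1;0 0 0 0 0 0 -1"
}}

```text
clock: 14.28
ee_pos: [0.5711, -0.2574, 0.1217]
tcp_rot: [0.095, 1.569, -0.095]
force: [-0.3, -0.2, -1.5]
grip_width: 0.455
```

{"fn": "apply_moves", "kwargs": {
  "rows": "0 0 0 0.12 0 0 -1;0 0 0 0 0 0 -1"
}}

```text
clock: 14.52
ee_pos: [0.5711, -0.2574, 0.1193]
tcp_rot: [0.095, 1.569, -0.095]
force: [-0.3, -0.4, -1.4]
grip_width: 0.453
```

{"fn": "apply_moves", "kwargs": {
  "rows": "0 0 0 0.12 0 0 -1;0 0 0 0 0 0 -1"
}}

```text
clock: 14.78
ee_pos: [0.5711, -0.2574, 0.1169]
tcp_rot: [0.095, 1.569, -0.095]
force: [-0.8, -0.1, -0.6]
grip_width: 0.452
```

{"fn": "apply_moves", "kwargs": {
  "rows": "0 0 0 0.06 0 0 -1;0 0 0 0 0 0 -1"
}}

```text
clock: 15.02
ee_pos: [0.5713, -0.2575, 0.1159]
tcp_rot: [0.095, 1.569, -0.095]
force: [0.5, 0.7, -1.6]
grip_width: 0.45
```

{"fn": "apply_moves", "kwargs": {
  "rows": "0 0 0 0.12 0 0 -1;0 0 0 0 0 0 -1"
}}

```text
clock: 15.28
ee_pos: [0.5715, -0.2575, 0.1139]
tcp_rot: [0.095, 1.568, -0.095]
force: [-0.5, -0.3, 4.2]
grip_width: 0.451
```

Contact: about 6 N on the cushion, foot ≈ 39 mm. I'll ease back by the excess before opening.

{"fn": "apply_moves", "kwargs": {
  "rows": "0 0 0 -0.07 0 0 -1;0 0 0 0 0 0 -1;0 0 0 0 0 0 -1"
}}

```text
clock: 15.65
ee_pos: [0.5713, -0.2574, 0.1149]
tcp_rot: [0.095, 1.569, -0.095]
force: [-0.6, -0.5, -0.3]
grip_width: 0.448
```

{"fn": "apply_moves", "kwargs": {
  "rows": "0 0 0 0 0 0 0;0 0 0 0 0 0 0.1;0 0 0 0 0 0 0.2;0 0 0 0 0 0 0.4;0 0 0 0 0 0 0.6"
}}

```text
clock: 16.27
ee_pos: [0.5713, -0.2574, 0.1149]
tcp_rot: [0.095, 1.569, -0.095]
force: [-0.5, -0.3, 0.7]
grip_width: 0.786
```

{"fn": "apply_moves", "kwargs": {
  "rows": "0 0 0 0 0 0 0.8;0 0 0 0 0 0 1;0 0 0 0 0 0 1;0 0 0 0 0 0 1;0 0 0 0 0 0 1"
}}

```text
clock: 16.9
ee_pos: [0.5713, -0.2575, 0.1149]
tcp_rot: [0.095, 1.569, -0.095]
force: [0.2, -0.1, -0.5]
grip_width: 1.0
```

```bash
python3 -c "
from h import *
go([.5707,-.2575,.25])
for n in('side','wrist'):
  im=imaging.read_camera(n);cv2.imwrite(f'pics/{n}7.png',im[:,:,::-1])
a=cv2.imread('pics/side7.png')[80:240,220:380];b=cv2.imread('pics/wrist7.png')
cv2.imwrite('pics/c7.png',np.hstack([cv2.resize(a,(400,400)),cv2.resize(b,(400,400))]))
"
```

```text
clk 16.9 pos [ 0.5713 -0.2575  0.1149] units [-6.75 -0.01 -0.03] F [ 0.21 -0.05 -0.51] gw 1.0
turn units [-0.039  0.     0.   ]
```

View pics/c7.png

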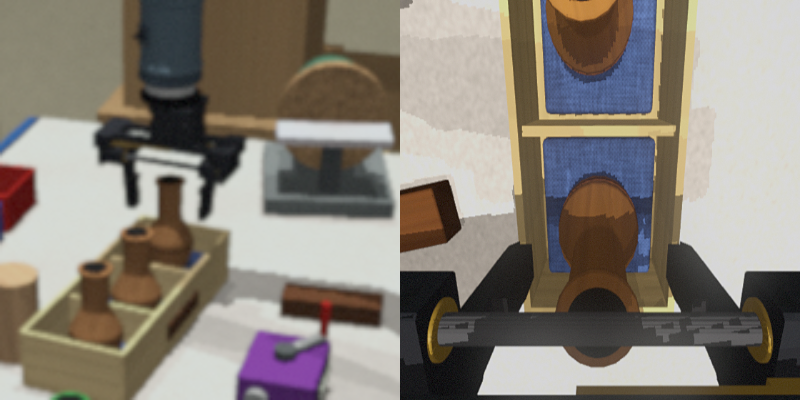

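The vase stands free at the middle of the cell (rim in side view ≈ (288,152)). I lift straight up, then travel to the counter with the fingers shut.

{"fn": "apply_moves", "kwargs": {
  "rows": "0 0 0 -0.3 0 0 1;0 0 0 -0.8 0 0 1;0 0 0 -1 0 0 1;0 0 0 -1 0 0 1;0 0 0 -1 0 0 1"
}}

```text
clock: 17.62
ee_pos: [0.5715, -0.2576, 0.1989]
tcp_rot: [0.095, 1.568, -0.095]
force: [0.8, 0.2, 0.7]
grip_width: 1.0
```

{"fn": "apply_moves", "kwargs": {
  "rows": "0 0 0 -1 0 0 1;0 0 0 -1 0 0 1;0 0 0 -1 0 0 1;0 0 0 0 0 0 1"
}}

```text
clock: 18.12
ee_pos: [0.5723, -0.2577, 0.259]
tcp_rot: [0.094, 1.565, -0.096]
force: [-0.2, 0.3, 0.1]
grip_width: 1.001
```

```bash
python3 -c "
from h import *
go([.408,.363,.2])
for n in('side','wrist'):
  im=imaging.read_camera(n);cv2.imwrite(f'pics/{n}8.png',im[:,:,::-1])
a=cv2.imread('pics/side8.png')[80:240,220:380];b=cv2.imread('pics/wrist8.png')
cv2.imwrite('pics/c8.png',np.hstack([cv2.resize(a,(400,400)),cv2.resize(b,(400,400))]))
c=imaging.calibration('wrist');np.savez('w8',R=c['R'],t=c['t'],mtx=c['mtx'])
"
```

```text
clk 18.12 pos [ 0.5723 -0.2577  0.259 ] units [  2.89  29.82 -11.91] F [-0.16  0.32  0.14] gw 1.001
turn units [-0.041  0.033  0.009]
```

View pics/c8.png

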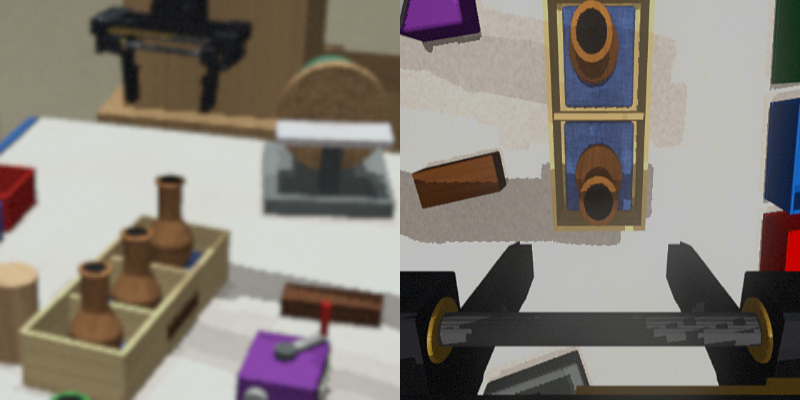

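Vase upright and centred; nothing was disturbed. Travelling to the counter.

{"fn": "apply_moves", "kwargs": {
  "rows": "0 0 0 0 1 -0.4 -1;0 0 0 0 1 -0.4 -1;0 0 0 0 1 -0.4 -1;0 0 0 0 1 -0.4 -1;0 0 0 0 1 -0.4 -1"
}}

```text
clock: 18.85
ee_pos: [0.5432, -0.1516, 0.257]
tcp_rot: [0.095, 1.569, -0.095]
force: [-0.3, -0.6, 0.5]
grip_width: 0.454
```

{"fn": "apply_moves", "kwargs": {
  "rows": "0 0 0 0 1 -0.4 -1;0 0 0 0 1 -0.4 -1;0 0 0 0 1 -0.4 -1;0 0 0 0 1 -0.4 -1;0 0 0 0 1 -0.4 -1"
}}

```text
clock: 19.48
ee_pos: [0.5156, -0.0479, 0.2569]
tcp_rot: [0.095, 1.569, -0.095]
force: [0.6, 0.2, -0.0]
grip_width: 0.003
```

{"fn": "apply_moves", "kwargs": {
  "rows": "0 0 0 0 1 -0.4 -1;0 0 0 0 1 -0.4 -1;0 0 0 0 1 -0.4 -1;0 0 0 0 1 -0.4 -1;0 0 0 0 1 -0.4 -1"
}}

```text
clock: 20.1
ee_pos: [0.4879, 0.0561, 0.257]
tcp_rot: [0.095, 1.569, -0.095]
force: [0.6, 0.0, 0.4]
grip_width: 0.003
```

{"fn": "apply_moves", "kwargs": {
  "rows": "0 0 0 0 1 -0.4 -1;0 0 0 0 1 -0.4 -1;0 0 0 0 1 -0.4 -1;0 0 0 0 1 -0.4 -1;0 0 0 0 1 -0.4 -1"
}}

```text
clock: 20.72
ee_pos: [0.4601, 0.1601, 0.2569]
tcp_rot: [0.095, 1.569, -0.095]
force: [0.1, 0.4, -0.5]
grip_width: 0.003
```

{"fn": "apply_moves", "kwargs": {
  "rows": "0 0 0 0 1 -0.4 -1;1 0 0 0 1 -0.4 -1;1 0 0 0 1 -0.4 -1;0 0 0 0 1 -0.4 -1;0 0 0 0 0.5 -0.2 -1"
}}

```text
clock: 21.35
ee_pos: [0.4436, 0.2556, 0.257]
tcp_rot: [0.251, 1.556, -0.25]
force: [0.3, 0.0, 0.8]
grip_width: 0.004
```

```bash
python3 -c "
from h import *
go([.408,.363,.2]);print(monitor.read_state()['joints'].round(2) if hasattr(monitor.read_state()['joints'],'round') else monitor.read_state()['joints'])
c=imaging.calibration('wrist');np.savez('w9',R=c['R'],t=c['t'],mtx=c['mtx'])
im=imaging.read_camera('wrist');cv2.imwrite(f'pics/wrist9.png',im[:,:,::-1])
print(proj(c,[.442,.352,.085]),proj(c,[.4865,.386,.065]))
"
```

```text
clk 21.35 pos [0.4436 0.2556 0.257 ] units [ 2.85  4.54 -3.38] F [0.27 0.03 0.82] gw 0.004
turn units [-2.023e+00 -1.000e-03 -4.000e-03]
[-0.1   0.34 -0.62  1.85  0.23  1.02 -1.14]
[241.87380988  84.14906826] [278.39977579  29.3536647 ]
```

View pics/wrist9.png

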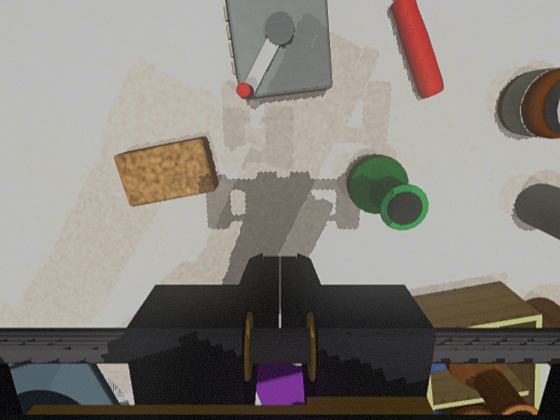

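```bash
python3 -c "
from h import *
c=dict(np.load('w9.npz'))
p=plane(c,(244.5,90),.106);v=plane(c,(279.5,29),.067);print(p,v,np.linalg.norm((p-v)[:2]),np.degrees(np.arctan2(*(p-v)[:2][::-1])))
im=cv2.imread('pics/wrist9.png');cv2.imwrite('pics/c9.png',cv2.resize(im[0:130,200:350],None,fx=4,fy=4,interpolation=cv2.INTER_CUBIC))
# finger tip width at TCP: pixel of TCP
s=monitor.read_state();print(proj(c,s['ee_pos']))
M=Rot.from_rotvec(s['tcp_rot']).as_matrix()
for w in(.01,.0175,.02): print(w,proj(c,s['ee_pos']+M[:,2]*w),proj(c,s['ee_pos']-M[:,2]*w+M[:,1]*.009))
print(M.round(3))
"
```

```text
[0.44423964 0.34561494 0.106     ] [0.4873955  0.38562546 0.067     ] 0.05884955858623283 -137.16588606677033
[277.24151259 272.1373362 ]
0.01 [298.58788279 272.11435037] [255.47713873 254.5941856 ]
0.0175 [314.59706003 272.09711164] [239.19496511 254.61143115]
0.02 [319.93333808 272.09136552] [233.76745561 254.6171798 ]
[[ 0.     0.313  0.95 ]
 [ 0.001  0.95  -0.313]
 [-1.     0.001 -0.   ]]
```

View pics/c9.png

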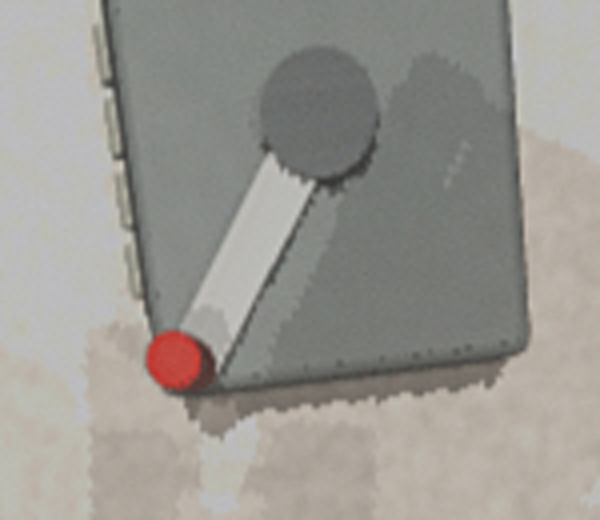

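{"fn": "apply_moves", "kwargs": {
  "rows": "0 0 0 0.3 1 -0.8 -1;0 0 0 0.5 1 -0.8 -1;0 0 0 0.6 1 -0.8 -1;0 0 0 0.8 1 -0.7 -1;0 0 0 0.8 0.37 0 -1"
}}

```text
clock: 22.02
ee_pos: [0.4125, 0.3574, 0.1964]
tcp_rot: [0.251, 1.556, -0.25]
force: [-0.1, -0.3, 0.5]
grip_width: -0.002
```

{"fn": "apply_moves", "kwargs": {
  "rows": "0 0 0 1 0 0 -1;0 0 0 1 0 0 -1;0 0 0 1 0 0 -1;0 0 0 0 0 0 -1"
}}

```text
clock: 22.52
ee_pos: [0.4128, 0.3551, 0.1353]
tcp_rot: [0.25, 1.558, -0.255]
force: [0.3, -0.1, 0.8]
grip_width: 0.003
```

```bash
python3 -c "
from h import *
go([.412,.358,.078])
c=imaging.calibration('wrist');np.savez('w10',R=c['R'],t=c['t'],mtx=c['mtx'])
for n in ('wrist','side'):
  im=imaging.read_camera(n);cv2.imwrite(f'pics/{n}10.png',im[:,:,::-1])
a=cv2.imread('pics/side10.png')[200:360,180:340];b=cv2.imread('pics/wrist10.png')
cv2.imwrite('pics/c10.png',np.hstack([cv2.resize(a,(400,400)),cv2.resize(b,(400,400))]))
"
```

```text
clk 22.52 pos [0.4128 0.3551 0.1353] units [ 2.87  0.13 -0.08] F [ 0.33 -0.08  0.79] gw 0.003
turn units [-2.047 -0.016  0.028]
```

View pics/c10.png

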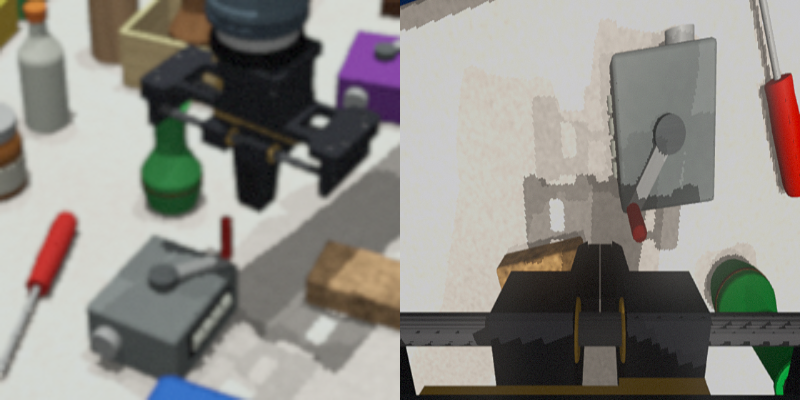

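```bash
python3 -c "
from h import *
c=dict(np.load('w10.npz'))
im=cv2.imread('pics/wrist10.png')
h=cv2.cvtColor(im,cv2.COLOR_BGR2HSV);m=((h[...,0]<8)|(h[...,0]>172))&(h[...,1]>120)&(h[...,2]>40)
m[:,:300]=0;m[:,360:]=0;m[:190]=0;m[280:]=0
ys,xs=np.nonzero(m);print(len(xs),xs.min(),xs.max(),ys.min(),ys.max())
for r in range(ys.min(),ys.max()+1,6): print(r,xs[ys==r].min(),xs[ys==r].max())
for p in [(.4435,.348),(.4423,.3519),(.444,.3456)]: print(proj(c,[*p,.106]),proj(c,[*p,.066]))
print(plane(c,(338,246),.106),plane(c,(480-0,0),.06)[:0], plane(c,((668-400)*1.4,135*1.05),.067))
"
```

```text
662 318 345 214 253
214 324 330
220 318 334
226 320 337
232 321 340
238 323 342
244 325 345
250 327 342
[335.65489823 242.99878378] [326.30828575 218.89589523]
[331.59571712 237.36432167] [322.89097451 214.10323023]
[337.7125174  246.56292022] [328.04826493 221.93198311]
[0.44423965 0.34587398 0.106     ] [] [0.48564573 0.38690774 0.067     ]
```

The pin's top disc is at (335,244) in the wrist image, which agrees with my estimate (.4435,.347). Descending beside it.

{"fn": "apply_moves", "kwargs": {
  "rows": "0 0 0 1 0.1 -0.05 -1;0 0 0 1 0 0 -1;0 0 0 0.85 0 0 -1;0 0 0 0 0 0 -1"
}}

```text
clock: 23.12
ee_pos: [0.4117, 0.3579, 0.0781]
tcp_rot: [0.25, 1.558, -0.254]
force: [0.3, -0.0, -0.5]
grip_width: 0.002
```

```bash
python3 -c "
from h import *
go([.412,.358,.078])
c=imaging.calibration('wrist');np.savez('w11',R=c['R'],t=c['t'],mtx=c['mtx'])
for n in ('wrist','side'):
  im=imaging.read_camera(n);cv2.imwrite(f'pics/{n}11.png',im[:,:,::-1])
a=cv2.imread('pics/side11.png')[200:360,180:340];b=cv2.imread('pics/wrist11.png')
cv2.imwrite('pics/c11.png',np.hstack([cv2.resize(a,(400,400)),cv2.resize(b,(400,400))]))
p=np.array([.4435,.347]);v=np.array([.487,.386]);d=p-v;a0=np.arctan2(d[1],d[0])
s=monitor.read_state();M=Rot.from_rotvec(s['tcp_rot']).as_matrix()
prev=p
for th in np.arange(0,1.25,.15):
  q=v+.059*np.array([np.cos(a0+th),np.sin(a0+th)]);D=M.T@np.array([*(q-p),0])/.02;print(round(th,2),D.round(2))
"
```

```text
clk 23.12 pos [0.4117 0.3579 0.0781] units [0.   0.01 0.01] F [ 0.31 -0.   -0.46] gw 0.002
turn units [-2.036 -0.02   0.027]
0.0 [ 0.   -0.03 -0.01]
0.15 [-0.   -0.21  0.38]
0.3 [-0.   -0.34  0.81]
0.45 [-0.   -0.41  1.25]
0.6 [-0.   -0.4   1.69]
0.75 [-0.   -0.34  2.12]
0.9 [-0.   -0.2   2.55]
1.05 [-0.   -0.01  2.94]
1.2 [-0.    0.24  3.31]
```

View pics/c11.png

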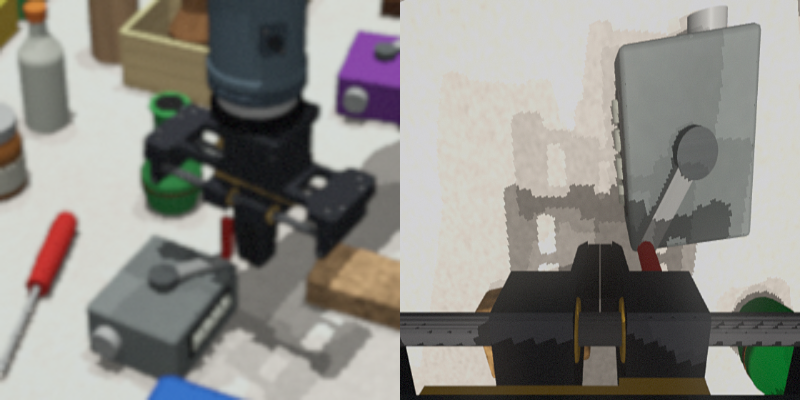

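{"fn": "apply_moves", "kwargs": {
  "rows": "0 0 0 0 0 0.25 -1;0 0 0 0 -0.05 0.25 -1;0 0 0 0 -0.1 0.25 -1;0 0 0 0 -0.1 0.25 -1"
}}

```text
clock: 23.72
ee_pos: [0.4301, 0.3473, 0.08]
tcp_rot: [0.252, 1.557, -0.252]
force: [-3.3, -0.6, 0.7]
grip_width: 0.005
```

{"fn": "apply_moves", "kwargs": {
  "rows": "0 0 0 0 -0.1 0.25 -1;0 0 0 0 -0.05 0.25 -1;0 0 0 0 0 0 -1"
}}

```text
clock: 24.1
ee_pos: [0.439, 0.3412, 0.0798]
tcp_rot: [0.252, 1.556, -0.253]
force: [-2.7, -0.3, 1.0]
grip_width: 0.006
```

```bash
python3 -c "
from h import *
go([.412,.358,.078])
c=imaging.calibration('wrist');np.savez('w12',R=c['R'],t=c['t'],mtx=c['mtx'])
for n in ('wrist','side'):
  im=imaging.read_camera(n);cv2.imwrite(f'pics/{n}12.png',im[:,:,::-1])
a=cv2.imread('pics/side12.png')[200:360,180:340];b=cv2.imread('pics/wrist12.png')
cv2.imwrite('pics/c12.png',np.hstack([cv2.resize(a,(400,400)),cv2.resize(b,(400,400))]))
"
```

```text
clk 24.1 pos [0.439  0.3412 0.0798] units [ 0.09  0.37 -1.55] F [-2.7  -0.27  0.96] gw 0.006
turn units [-2.048 -0.     0.005]
```

View pics/c12.png

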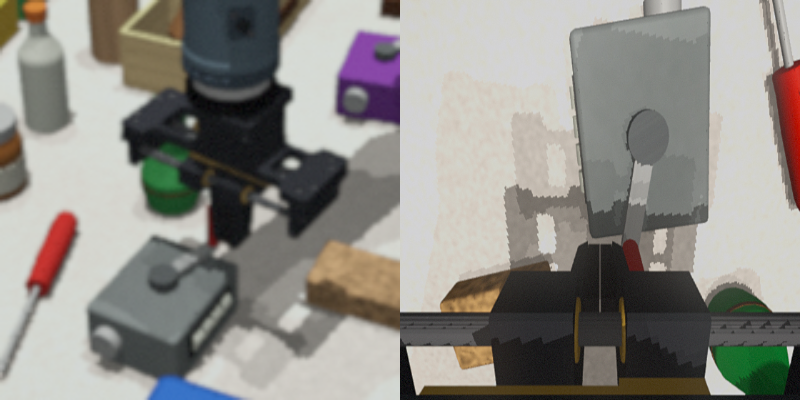

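Contact, about 3 N, and the grey counter's lever is turning. Continuing round the arc.

{"fn": "apply_moves", "kwargs": {
  "rows": "0 0 0 0 0 0.3 -1;0 0 0 0 0 0.3 -1;0 0 0 0 0.05 0.3 -1;0 0 0 0 0.08 0.3 -1;0 0 0 0 0.1 0.2 -1"
}}

```text
clock: 24.82
ee_pos: [0.4673, 0.3371, 0.0799]
tcp_rot: [0.252, 1.556, -0.252]
force: [-3.3, -1.5, 0.3]
grip_width: 0.008
```

{"fn": "apply_moves", "kwargs": {
  "rows": "0 0 0 0 0.08 0.15 -1;0 0 0 0 0.08 0.15 -1;0 0 0 0 0 0 -1"
}}

```text
clock: 25.2
ee_pos: [0.4736, 0.3386, 0.0799]
tcp_rot: [0.252, 1.556, -0.252]
force: [-2.4, -0.8, 0.6]
grip_width: 0.007
```

```bash
cat > look.py <<'E'
from h import *
import sys
k=sys.argv[1]
go([.4117,.3579,.078])
c=imaging.calibration('wrist');np.savez('w'+k,R=c['R'],t=c['t'],mtx=c['mtx'])
for n in ('wrist','side','top'):
  im=imaging.read_camera(n);cv2.imwrite(f'pics/{n}{k}.png',im[:,:,::-1])
a=cv2.imread(f'pics/side{k}.png')[200:360,180:340];b=cv2.imread(f'pics/wrist{k}.png')
cv2.imwrite(f'pics/c{k}.png',np.hstack([cv2.resize(a,(400,400)),cv2.resize(b,(400,400))]))
E
python3 look.py 13
```

```text
clk 25.2 pos [0.4736 0.3386 0.0799] units [ 0.09 -0.06 -3.24] F [-2.44 -0.77  0.59] gw 0.007
turn units [-2.04  -0.    -0.003]
```

View pics/c13.png

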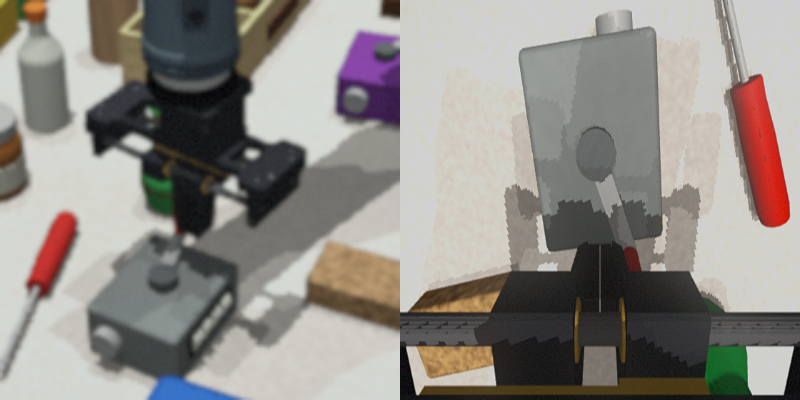

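{"fn": "apply_moves", "kwargs": {
  "rows": "0 0 0 0 0.07 0.12 -1;0 0 0 0 0.07 0.12 -1;0 0 0 0 0.05 0.1 -1;0 0 0 0 0 0 -1"
}}

```text
clock: 25.85
ee_pos: [0.4813, 0.3398, 0.0799]
tcp_rot: [0.252, 1.556, -0.252]
force: [-3.6, -1.7, 0.3]
grip_width: 0.005
```

{"fn": "apply_moves", "kwargs": {
  "rows": "0 0 0 0 0.05 0.1 -1;0 0 0 0 0 0 -1"
}}

```text
clock: 26.1
ee_pos: [0.4834, 0.3403, 0.0799]
tcp_rot: [0.252, 1.556, -0.252]
force: [-3.1, -0.6, 0.6]
grip_width: 0.006
```

{"fn": "apply_moves", "kwargs": {
  "rows": "0 0 0 0 0.05 0.1 -1;0 0 0 0 0 0 -1"
}}

```text
clock: 26.35
ee_pos: [0.4856, 0.3407, 0.0799]
tcp_rot: [0.252, 1.556, -0.252]
force: [-3.7, -0.9, 0.2]
grip_width: 0.007
```

{"fn": "apply_moves", "kwargs": {
  "rows": "0 0 0 0 0.05 0.1 -1;0 0 0 0 0 0 -1"
}}

```text
clock: 26.6
ee_pos: [0.4877, 0.3411, 0.0799]
tcp_rot: [0.252, 1.556, -0.252]
force: [-3.4, -0.1, 0.3]
grip_width: 0.008
```

{"fn": "apply_moves", "kwargs": {
  "rows": "0 0 0 0 0.05 0.1 -1;0 0 0 0 0 0 -1"
}}

```text
clock: 26.85
ee_pos: [0.4895, 0.3415, 0.0798]
tcp_rot: [0.252, 1.557, -0.252]
force: [-4.3, 0.2, 0.2]
grip_width: 0.007
```

```bash
python3 look.py 14
```

```text
clk 26.85 pos [0.4895 0.3415 0.0798] units [ 0.1  -0.45 -3.95] F [-4.29  0.19  0.22] gw 0.007
turn units [-2.036e+00 -8.000e-03 -1.000e-03]
```

View pics/c14.png

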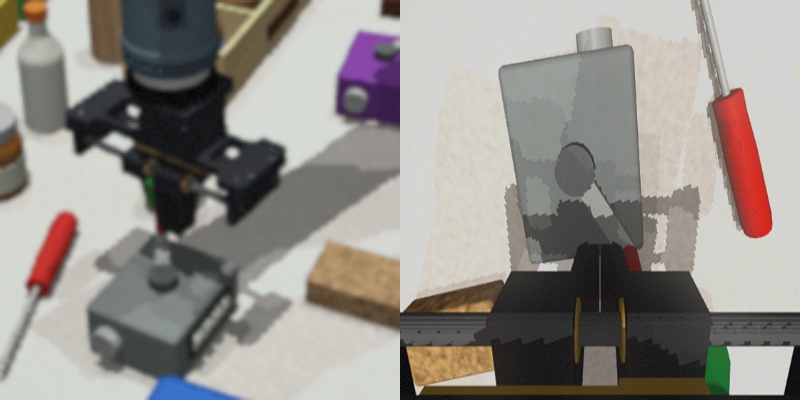

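{"fn": "apply_moves", "kwargs": {
  "rows": "0 0 0 0 0.06 0.1 -1;0 0 0 0 0 0 -1"
}}

```text
clock: 27.25
ee_pos: [0.4901, 0.3415, 0.0796]
tcp_rot: [0.25, 1.559, -0.253]
force: [-9.8, -2.2, 3.6]
grip_width: 0.006
```

```bash
python3 -c "
from h import *
c=dict(np.load('w14.npz'))
a=plane(c,(245,176),.067);b=plane(c,(316,252),.065);d=b-a;print(a,b,np.linalg.norm(d),np.degrees(np.arctan2(d[1],d[0])))"
```

```text
[0.48874886 0.38804577 0.067     ] [0.50909272 0.33956177 0.065     ] 0.05261721301427873 -67.23710895902946
```

The force has jumped to ~10 N with no further motion, and the arm angle is ≈ -67° (start -138° + 69°): that's the stop. One slight extra push, then I back off along the arc.

{"fn": "apply_moves", "kwargs": {
  "rows": "0 0 0 0 0 0.08 -1;0 0 0 0 0 0 -1"
}}

```text
clock: 27.5
ee_pos: [0.4903, 0.3415, 0.0796]
tcp_rot: [0.249, 1.561, -0.253]
force: [-13.3, -0.4, 5.1]
grip_width: 0.004
```

{"fn": "apply_moves", "kwargs": {
  "rows": "0 0 0 0 -0.15 -0.3 -1;0 0 0 0 -0.15 -0.4 -1;0 0 0 0 -0.15 -0.4 -1;0 0 0 0 -0.1 -0.4 -1;0 0 0 0 0 -0.4 -1"
}}

```text
clock: 28.12
ee_pos: [0.454, 0.3428, 0.08]
tcp_rot: [0.252, 1.556, -0.252]
force: [-1.6, 0.6, -0.1]
grip_width: 0.007
```

{"fn": "apply_moves", "kwargs": {
  "rows": "0 0 0 0 0 -0.4 -1;0 0 0 0 0.1 -0.4 -1;0 0 0 0 0.1 -0.4 -1;0 0 0 0 0.2 -0.4 -1;0 0 0 0 0.2 -0.4 -1"
}}

```text
clock: 28.75
ee_pos: [0.42, 0.367, 0.0799]
tcp_rot: [0.252, 1.556, -0.252]
force: [0.2, -0.4, -0.3]
grip_width: 0.003
```

{"fn": "apply_moves", "kwargs": {
  "rows": "0 0 0 0 0.1 -0.5 -1;0 0 0 0 0 -0.5 -1;0 0 0 0 0 -0.5 -1;0 0 0 0 0 0 -1"
}}

```text
clock: 29.25
ee_pos: [0.3912, 0.3784, 0.0799]
tcp_rot: [0.251, 1.557, -0.251]
force: [0.5, 0.4, 0.6]
grip_width: 0.002
```

```bash
python3 look.py 15
```

```text
clk 29.25 pos [0.3912 0.3784 0.0799] units [ 0.1  -0.65  1.3 ] F [0.53 0.37 0.59] gw 0.002
turn units [-2.024e+00 -4.000e-03  2.000e-03]
```

View pics/c15.png

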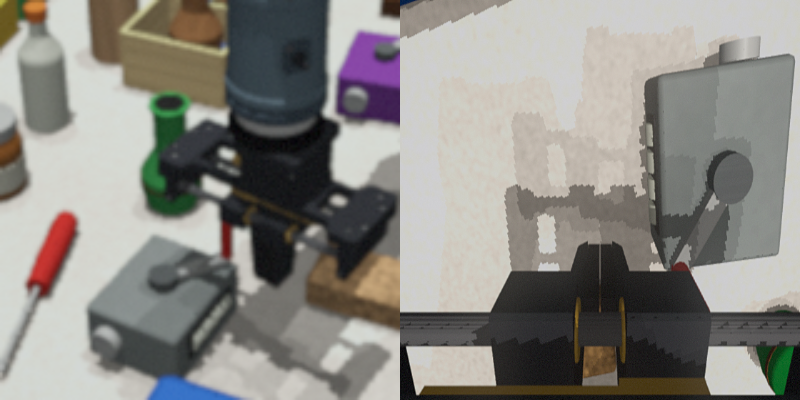

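The finger is clear and the lever appears back at rest (side pin ≈ (270,295) again). I raise the arm and compare with the first pictures.

{"fn": "apply_moves", "kwargs": {
  "rows": "0 0 0 -0.6 0 -0.3 -1;0 0 0 -1 0 0 -1;0 0 0 -1 0 0 -1;0 0 0 -1 0 0 -1;0 0 0 -1 0 0 -1"
}}

```text
clock: 30.02
ee_pos: [0.3869, 0.3801, 0.1741]
tcp_rot: [0.253, 1.555, -0.251]
force: [0.4, -0.8, 0.4]
grip_width: 0.009
```

{"fn": "apply_moves", "kwargs": {
  "rows": "0 0 0 -1 0 0 -1;0 0 0 -1 -1 0 -1;0 0 0 -1 -1 0 -1;0 0 0 0 -1 0 -1;0 0 0 0 0 0 -1"
}}

```text
clock: 30.65
ee_pos: [0.3679, 0.322, 0.2332]
tcp_rot: [0.253, 1.554, -0.253]
force: [0.0, 0.4, 0.0]
grip_width: 0.001
```

```bash
python3 look.py 16
python3 - <<'E'
from h import *
s0=cv2.imread('pics/side0.png');s=cv2.imread('pics/side16.png')
def red(im,b):
    x0,y0,x1,y1=b;h=cv2.cvtColor(im,cv2.COLOR_BGR2HSV)[y0:y1,x0:x1]
    m=((h[...,0]<8)|(h[...,0]>172))&(h[...,1]>150)&(h[...,2]>60);ys,xs=np.nonzero(m);return len(xs),xs.mean()+x0,ys.mean()+y0
print(red(s0,(255,280,285,310)),red(s,(255,280,285,310)))
cv2.imwrite('pics/cmp.png',np.hstack([cv2.resize(s0[130:340],None,fx=.7,fy=.7),cv2.resize(s[130:340],None,fx=.7,fy=.7)]))
E
```

```text
clk 30.65 pos [0.3679 0.322  0.2332] units [7.76 2.39 1.5 ] F [0.01 0.37 0.05] gw 0.001
turn units [-2.054e+00  1.800e-02 -1.000e-03]
(45, np.float64(269.97777777777776), np.float64(294.3333333333333)) (44, np.float64(270.0), np.float64(294.5))
```

View pics/side16.png

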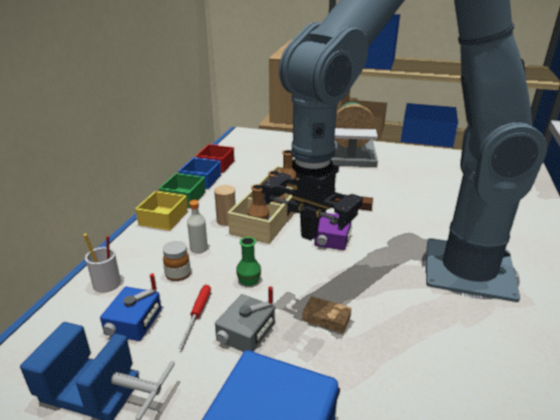

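View pics/top16.png

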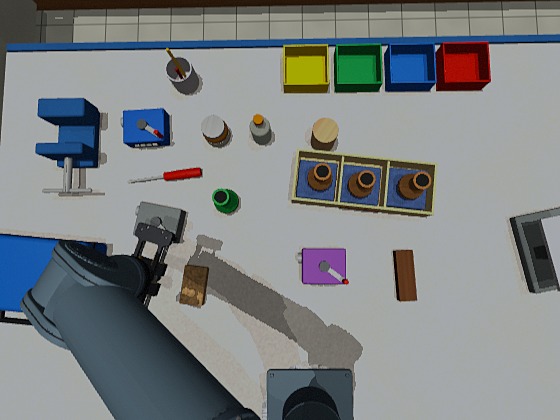

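```bash
python3 -c "
from h import *
c=imaging.calibration('top');print('rim xy',plane(c,(421.5,178.5),.158), 'cell est .5707 -.2570')
s=monitor.read_state();print(s['clock'],np.round(s['force'],2));print(robot.hand_in())"
```

```text
rim xy [ 0.57442529 -0.25680188  0.158     ] cell est .5707 -.2570
30.8 [ 0.04  0.68 -0.82]
the job is handed in; nothing more can be done
None
```

I packed the bench vase in the empty cell, counted it once, and handed in at about 31 s. No verdict was reported back.

- **Vase:** I gripped it at the neck with 15 N and carried it round the packed vases. I felt the cushion at about 39 mm, pressing on it with about 6 N, then eased back to about 1.5 N before opening. It stands upright and released. In the last top view its rim is within about 4 mm of the cell middle, which is my reading accuracy in that picture.
- **Counter:** I pushed the grey counter's red pin round to its stop. The force jumped to about 10–13 N with no further motion, and the arm had turned about 70°. I then backed off until the finger was clear. The pin is back on its starting pixel in the side view: (270.0, 294.5) against (270.0, 294.3) at the start.
- **Other things:** In the last top and side views the packed vases, look-alikes and bystanders look to be where they were. I judged this by eye, not by measurement.
- **Disagreements:**
  - The grip opening read about 40 mm on the 34 mm neck, which I did not explain; the vase held without slipping.
  - The cameras differed by 2–6 mm on the vase, cell and pin positions. I used in-between values, leaning on the wrist camera.

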